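# Turn the back-to-front spice tin in its sleeve

### The job

Two flat steel spice tins stand in wooden sleeves; one is in back to front, its pouring lip pointing away from the notch in its sleeve's wall. Draw that tin straight up out of its sleeve, turn it half round, and slide it gently down (do not drop it) into the same sleeve until it is fully home and upright with its lip over the notch, then let go. Leave the other sleeved tin, which already has its lip over its notch, as it is.

Things in the scene. Friction and masses are not known exactly. Their poses are not given: they have to be found in the camera images.
- sleeve: Fixed upright pale wood sleeve, open on top, of the tin to turn. Origin: centre of its underside, on the shelf; z up; +x is its front, the narrow side with a 24 mm notch open to the top. Inside 80 (x) by 46 (y) mm, so 5 mm play round the tin; floor 8 mm thick; walls 6 mm, then from 60 to 70 mm height a flared lip, 104 x 70 mm over all. A like sleeve with the other tin stands over 200 mm off.
- tin_mid (a point): Centre (half-way up) of the back-to-front tin: flat, stainless steel, snap lid stays shut, about 0.25 kg, 70 (x) by 36 (y) by 120 mm tall (z up). Pouring lip on its narrow +x side near the top. Starts on the sleeve's floor with its +x opposite to the sleeve's: centre 68 mm, top 128 mm above the shelf, so 58 mm stands clear of the sleeve, to be gripped across the 36 mm.
- tin_lip (a point): The outer end of the back-to-front tin's pouring lip (a steel block 20 mm wide, 10 mm high, reaching 18 mm out from the narrow side): 53 mm along the tin's x and 52 mm above the tin's centre.
- other_tin_mid (a point): The centre, half-way up, of the other sleeved tin, identical in look and size, already the right way round: to be left alone.
Things that resemble listed ones, but are neither listed nor needed, are in the scene too. Leave any blue look-alike of the part that bears tin_mid alone. What is shaped like the sleeve but yellow is not meant.

How it is judged:
By the outcome, as a careful person would: the job done as asked, in the order asked, and still so for the second after the job is handed in, with the robot touching nothing.
It also fails if it takes over 48 s, if anything falls off the work surface, if the arm or the gripper's body presses on something with over 40 N, if the wrist force passes 120 N, or if a joint passes its speed limit or range.

### The arm

A 7-joint arm with a two-finger parallel gripper is mounted at the origin on the work surface. World frame = base frame: x ahead of the robot, y to its left, z up, the work surface at z = 0. Lengths are in m, angles in rad, forces in N, time in s.
With the tool pointing down it reaches from about 0.35 to 0.9 m from the base axis. Payload 8.1 kg.
Tool frame: the origin (TCP) lies midway between the tips of the shut fingers; the grasp point (between the pads) lies 19 mm behind it (pinch_z is the z of the grasp point in the tool frame, in m); z points along the fingers, y is the direction in which the jaws open and shut (so a half turn about z gives the same grasp; the last joint's range is limited). The gripper opens to 92 mm and grips with 3 to 60 N. Pads are 19 mm wide; open, the fingers measure 130 mm over their backs; the gripper's body (75 mm by 190 mm) begins 47 mm behind the grasp point.
Start: joints at [1.137, 0.434, 0.025, 1.573, -0.012, 1.134, -0.075], TCP at [0.203, -0.591, 0.227] pointing down, gripper open.
Joint ranges: [-2.62, 2.62], [-0.44, 2.09], [-1.27, 1.32], [0.08, 2.57], [-1.32, 4.46], [0.12, 2], [-2.74, 2.74]. Speed limits (rad/s): [2.22, 2.22, 3.01, 3.01, 3.14, 3.14, 3.14].

### API

Orientations are given as a 3x3 rotation matrix whose columns are the frame's x, y, z axes.
In Python, from rig import * gives the robot as it stands. The module is installed in compiled form; this text tells all that it offers.
- The arm moves only by the tool carry_out, never from a script. Its arguments are lists of equal length, an entry for each row: "delta_rot": the turn, a rotation vector about the tool's x, y, z in rad, a list of three; "linear": the shift along the tool's x, y, z in cm, a list of three; "hand": the gripper command: -1 is fully open, 1 is shut, values between are in proportion. A call has 1 to 8 rows; each row shifts and turns the commanded pose from where the row before left it, along the tool's axes as they then stand; what a row does not reach is not made up. A row lasts 1/12 s, in which the tool goes at most 41.7 mm and 7.16 degrees, less where a joint would pass 70% of its speed; a pose out of reach is approached as far as the arm can. A call is refused whole if a number of a shift passes 4.17 or a number of a turn 0.125, either way. A call with a gripper value outside its range is refused whole. The fingers move at their own pace and stop on an object; "grip_force" is the grip in N (left out, the last holds). Time passes only in rows, so rows that do not move let the fingers close. It gives the time, the measured TCP pose, the force and the opening at its end, in the units of the state.
- observe(): the state, without advancing time (a new reading comes with each control period).
- camera(name): name is "scene" or "top"; returns a dict with "image" (400x640x3 uint8, red, green, blue), "fx", "fy", "cx", "cy" (pixels), "k1" (the pictures are not rectified: a ray, as slopes to the right and down, at radius r is drawn at 1 + k1 r^2 times it, then the intrinsics apply), "R" (3x3) and "t" (3): a world point X has camera coordinates R X + t. Camera axes: x right, y down, z forward; pixel columns grow to the right and rows downward; lengths in m; the calibration is good to about 2 mm. A picture is of the moment at which its call begins. There is no depth.
- job_done(): hands the job in, once; it reports no verdict.
Trained networks look in a picture, given as the dict that the camera call returned (one of the last four; its "shot" number tells which), for a name from the list of things; names that differ only in an ending like _2 or _b are one class to them, and where a whole thing is asked for, a point or a joint stands for the part that bears it (a point fixed in the world has none). Each returns a list of dicts, best first, with "confidence" (0 to 1); they miss things now and then, are a little off and sometimes report something else, mostly with a low value. They report only what shows in the picture. A call takes as long as a camera call. They do not tell look-alikes from the thing itself.
- cut_out(picture, target): "mask" (400x640 bool, what is visible of it) and "bbox" ([left, top, right, bottom] in pixels, round what is visible of it).
The state is a dict: "clock": time; "q": joint angles; "qvel": joint speeds; "joint_torque": joint torques, N m; "tool_pos": TCP position; "eef_rot": TCP orientation; "force": force on the tool from outside, world axes, zero at the start; "ft_torque": the same for the moment, N m; "finger_gap": finger opening in m.
Only numpy, scipy, OpenCV 4.12 (cv2) and the standard library are available. Lean on these libraries where they do the work, as an engineer would, in place of code of your own. Each camera call takes 0.05 s, during which the arm holds its last target.

## Working session

There is one attempt and no reset: what is moved stays moved. The work goes in short steps, Python scripts to look and compute and a tool call to move; the robot and the scene stay as the last step left them, time stands still between calls to the robot, and variables do not carry over. Pictures are saved under pics/ and viewed, and the job is handed in when it is done.

Besides the shell and the picture viewer there is one more tool, called after "Call:" as name(argument=value, ...) on one line, values as JSON. carry_out: Moves the arm, as the interface text tells. Its arguments: {"type":"object","properties":{"delta_rot":{"type":"array"},"linear":{"type":"array"},"hand":{"type":"array"},"grip_force":{"type":"number"}},"required":["delta_rot","linear","hand"]}

```bash
mkdir -p pics; cat > h.py <<'E'
from rig import *
import numpy as np, cv2
def save(p,n): cv2.imwrite('pics/'+n, cv2.cvtColor(p['image'],cv2.COLOR_RGB2BGR))
E
python3 - <<'E'
from h import *
import pickle
s=observe()
for k,v in s.items(): print(k,np.round(v,3).tolist())
for n in ['scene','top']:
    p=camera(n); save(p,n+'0.png'); pickle.dump(p,open(n+'0.pkl','wb'))
    print({k:(np.round(v,4).tolist() if k!='image' else 0) for k,v in p.items()})
    for t in ['sleeve','tin_mid']:
        for d in cut_out(p,t): print(n,t,round(d['confidence'],2),d['bbox'])
E
```

```text
clock 0.0
q [1.137, 0.435, 0.025, 1.574, -0.012, 1.134, -0.075]
qvel [-0.001, -0.001, 0.001, 0.001, 0.001, 0.003, 0.0]
joint_torque [0.001, -66.785, 0.985, -31.446, -0.06, 0.043, 0.0]
tool_pos [0.203, -0.591, 0.226]
eef_rot [[0.946, 0.325, -0.001], [0.325, -0.946, 0.001], [-0.0, -0.002, -1.0]]
force [-0.009, 0.616, 0.135]
ft_torque [-0.004, 0.02, -0.044]
finger_gap 0.092
{'image': 0, 'fx': 397.899, 'fy': 397.899, 'cx': 312.3635, 'cy': 192.4366, 'k1': -0.0298, 'R': [[-0.1845, 0.9827, 0.014], [0.5131, 0.1084, -0.8515], [-0.8383, -0.1499, -0.5242]], 't': [0.0412, -0.1531, 1.3086], 'shot': 1}
scene sleeve 0.94 [361.9, 221.5, 400.9, 278.0]
scene sleeve 0.7 [355.9, 179.9, 387.9, 229.3]
scene sleeve 0.66 [152.7, 183.9, 196.7, 231.9]
scene tin_mid 0.67 [423.4, 214.7, 473.7, 274.6]
scene tin_mid 0.58 [372.1, 199.0, 395.8, 266.5]
{'image': 0, 'fx': 478.876, 'fy': 478.876, 'cx': 322.5491, 'cy': 203.8794, 'k1': -0.1465, 'R': [[-0.0081, -0.9999, 0.0104], [-0.9951, 0.007, -0.0987], [0.0987, -0.0111, -0.9951]], 't': [0.0251, 0.5014, 0.9765], 'shot': 2}
top sleeve 0.69 [230.0, 234.8, 269.2, 291.1]
top sleeve 0.66 [213.3, 156.8, 252.5, 209.7]
top tin_mid 0.94 [221.0, 160.8, 249.2, 208.3]
top tin_mid 0.94 [146.5, 176.0, 200.1, 198.8]
```

View pics/scene0.png

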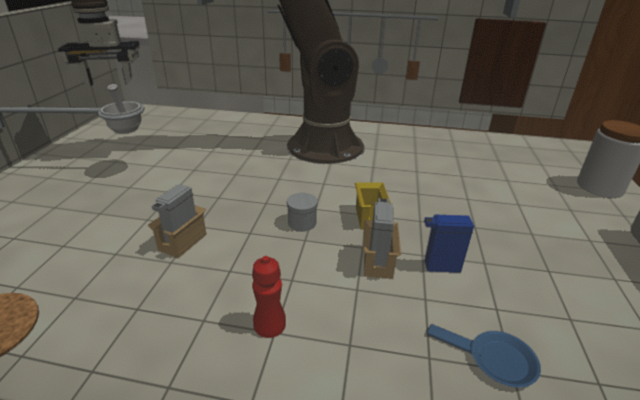

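View pics/top0.png

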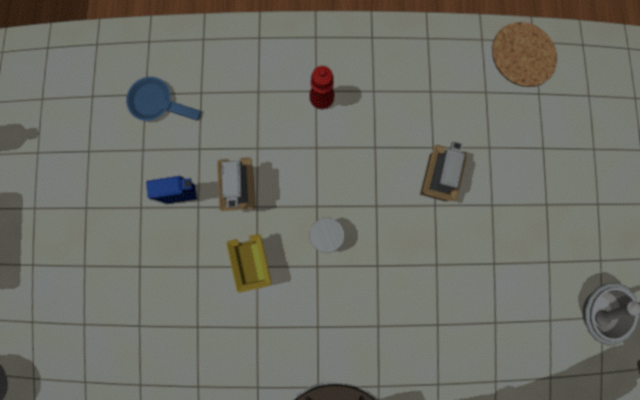

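```bash
python3 - <<'E'
import cv2
a=cv2.imread('pics/scene0.png');b=cv2.imread('pics/top0.png')
cv2.imwrite('pics/s0z.png',cv2.resize(a[165:295,335:495],None,fx=4.6,fy=4.6,interpolation=cv2.INTER_CUBIC))
cv2.imwrite('pics/t0z.png',cv2.resize(b[145:305,135:295],None,fx=3.7,fy=3.7,interpolation=cv2.INTER_CUBIC))
E
```

```text
(no output)
```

View pics/s0z.png

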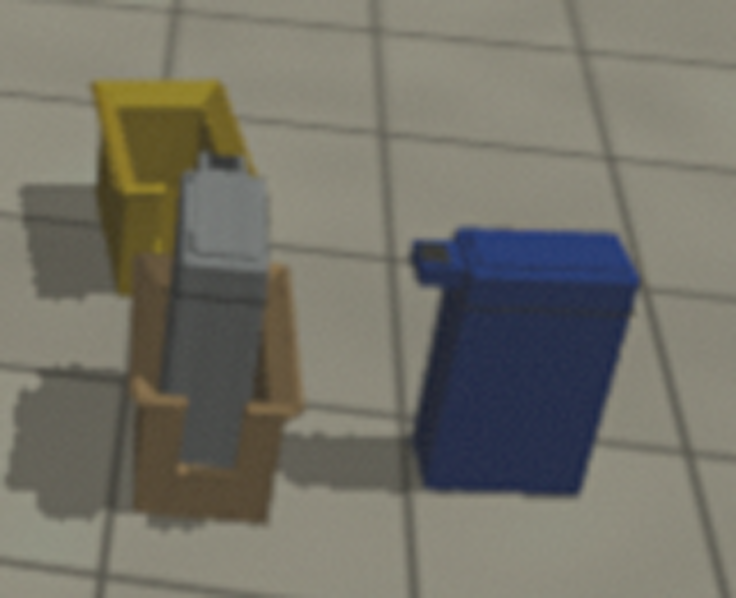

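View pics/t0z.png

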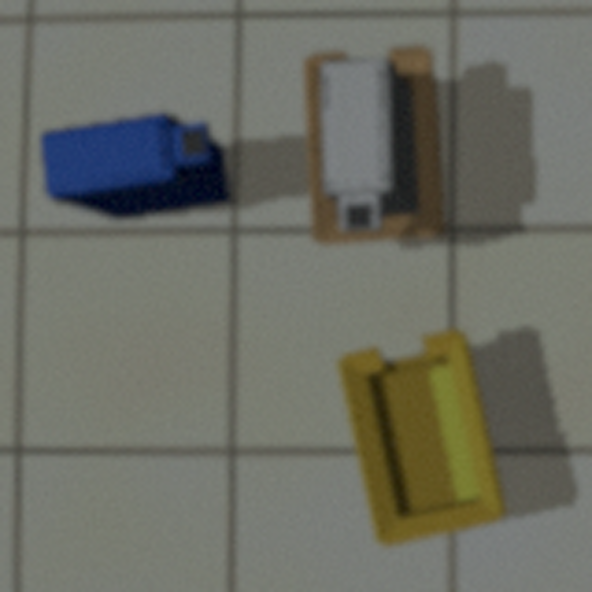

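The scene camera shows the target tin at about (384,235): its lip points toward the robot while its sleeve's notch faces the camera. In the top view it is at about (235,184), with the lip at (232,203). The right-hand tin at (449,170) has its lip over its notch. I'll zoom in to pick corners.

```bash
python3 - <<'E'
import cv2
a=cv2.imread('pics/scene0.png');b=cv2.imread('pics/top0.png')
def z(im,x0,y0,x1,y1,f,n):
    c=cv2.resize(im[y0:y1,x0:x1],None,fx=f,fy=f,interpolation=cv2.INTER_CUBIC)
    c=cv2.convertScaleAbs(c,alpha=1.5)
    for x in range(x0,x1,5):
        cv2.line(c,(int((x-x0+.5)*f),0),(int((x-x0+.5)*f),8 if x%10 else 16),(0,255,0),1)
        if x%10==0: cv2.putText(c,str(x),(int((x-x0+.5)*f)-12,28),0,.4,(0,255,0))
    for y in range(y0,y1,5):
        cv2.line(c,(0,int((y-y0+.5)*f)),(8 if y%10 else 16,int((y-y0+.5)*f)),(0,255,0),1)
        if y%10==0: cv2.putText(c,str(y),(18,int((y-y0+.5)*f)),0,.4,(0,255,0))
    cv2.imwrite('pics/'+n,c)
z(a,355,195,410,285,6.5,'s0zz.png'); z(b,205,150,265,218,8.7,'t0zz.png')
E
```

```text
(no output)
```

View pics/s0zz.png

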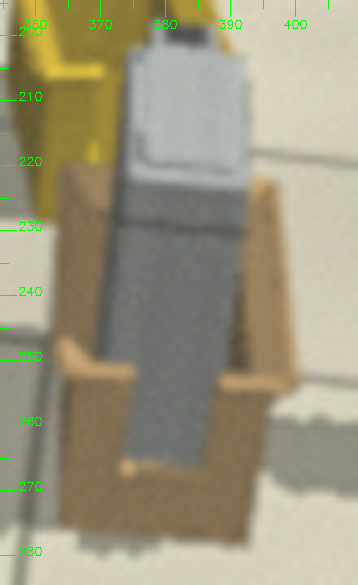

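View pics/t0zz.png

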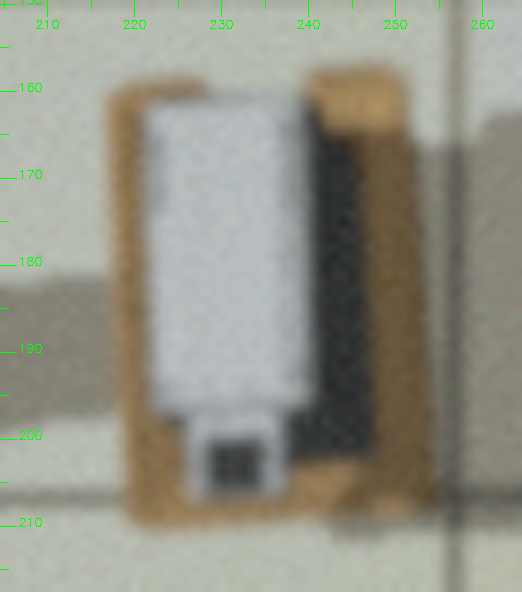

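```bash
cat >> h.py <<'E'
from scipy.optimize import least_squares
def proj(p,X):
    X=np.atleast_2d(X); c=X@np.array(p['R']).T+np.array(p['t'])
    s=c[:,:2]/c[:,2:]; r2=(s**2).sum(1,keepdims=True); s=s*(1+p['k1']*r2)
    return s*[p['fx'],p['fy']]+[p['cx'],p['cy']]
def tri(obs):
    f=lambda X: np.concatenate([(proj(p,X)[0]-uv) for p,uv in obs])
    r=least_squares(f,[.45,.2,.1]); return r.x, np.sqrt(np.mean(r.fun**2))
def Rz(a): c,s=np.cos(a),np.sin(a); return np.array([[c,-s,0],[s,c,0],[0,0,1]])
E
cat > fit0.py <<'E'
from h import *
import pickle
T=pickle.load(open('top0.pkl','rb'));S=pickle.load(open('scene0.pkl','rb'))
tin=[((-35,18,60),(222.5,197.5),(392.3,203.5)),((-35,-18,60),(240.5,196.5),(374.5,202.5)),((35,18,60),(221.5,161),(392.5,224)),((35,-18,60),(239.5,160.8),(373,223))]
for m,a,b in tin: print(m,[np.round(v,4) for v in tri([(T,a),(S,b)])])
sl=[((52,35,70),(217.8,160.2),(400,254)),((52,-35,70),(251,158),(363.5,249)),((-52,35,70),(219.3,210),None),((-52,-35,70),(254.5,208),None),((46,-29,0),None,(363.8,276.5)),((46,29,0),None,(393,278.5))]
for m,a,b in sl[:2]: print(m,[np.round(v,4) for v in tri([(T,a),(S,b)])])
def fit(pts,z0):
    def f(v):
        o=[]
        for m,a,b in pts:
            X=Rz(v[3])@(np.array(m)/1e3)+v[:3]
            if a: o.append(proj(T,X)[0]-a)
            if b: o.append(proj(S,X)[0]-b)
        return np.concatenate(o)
    r=least_squares(f,[.45,.2,z0,0]); print(np.round(r.x,4),'rms',np.sqrt(np.mean(r.fun**2)).round(2)); print(np.round(r.fun.reshape(-1,2),1).tolist())
    return r.x
print('tin');fit([(m,a,b) for m,a,b in tin]+[((-53,10,57),(226.2,207),None),((-53,-10,57),(237.5,206.5),None)],.07)
print('sleeve');fit(sl,0)
E
python3 fit0.py
```

```text
(-35, 18, 60) [array([0.505 , 0.2118, 0.1257]), np.float64(0.163)]
(-35, -18, 60) [array([0.5067, 0.1774, 0.1247]), np.float64(0.0109)]
(35, 18, 60) [array([0.575 , 0.214 , 0.1261]), np.float64(0.1206)]
(35, -18, 60) [array([0.5755, 0.1793, 0.1236]), np.float64(0.3412)]
(52, 35, 70) [array([0.5878, 0.2343, 0.0686]), np.float64(0.1886)]
(52, -35, 70) [array([0.5908, 0.1659, 0.0719]), np.float64(0.1496)]
tin
[0.5406 0.1957 0.065  0.0312] rms 0.37
[[-0.5, 0.0], [0.1, 0.4], [0.4, 0.3], [-0.4, -0.4], [-0.1, 0.1], [0.5, 0.5], [0.6, -0.5], [0.2, -0.5], [0.4, -0.0], [-0.4, 0.1]]
sleeve
[5.386e-01 1.971e-01 2.000e-04 6.410e-02] rms 0.63
[[-1.0, -0.4], [0.4, -0.4], [0.1, -0.7], [-0.6, 1.3], [-0.0, 0.9], [-0.5, 0.4], [-0.7, -0.7], [-0.5, 0.0]]
```

```bash
python3 - <<'E'
from h import *
import pickle
T=pickle.load(open('top0.pkl','rb'));S=pickle.load(open('scene0.pkl','rb'))
f=lambda z,x0,y0,k:(x0+(z[0]+.5)/k-.5,y0+(z[1]+.5)/k-.5)
for a,b in [((206,126),(413,241)),((212,160),(416,280))]:
    print(tri([(T,f(a,135,145,3.7)),(S,f(b,335,165,4.6))]))
# lip back top-left corners
print(tri([(T,f((206,126),135,145,3.7)),(S,f((413,241),335,165,4.6))]))
s=observe(); print(s['clock'])
E
```

```text
(array([0.54134825, 0.27313803, 0.1270163 ]), np.float64(0.22350666255506385))
(array([0.52761845, 0.27855124, 0.09796789]), np.float64(0.21484710675925622))
(array([0.54134825, 0.27313803, 0.1270163 ]), np.float64(0.22350666255506385))
0.3
```

Heights agree with the text: tin top about 0.125 m, sleeve lip about 0.070 m. The blue tin's lip is at y≈0.273, so I'll open the jaws only part way. Moving over the tin now.

Call:
carry_out(delta_rot=[[0,0,0],[0,0,0],[0,0,0],[0,0,0],[0,0,0],[0,0,0],[0,0,0],[0,0,0]], linear=[[1.6,-1.76,0],[2.61,-2.88,0],[2.61,-2.88,0],[2.61,-2.88,0],[2.61,-2.88,0],[2.61,-2.88,0],[2.61,-2.88,0],[2.61,-2.88,0]], hand=[-0.35,-0.35,-0.35,-0.35,-0.35,-0.35,-0.35,-0.35])

```text
clock: 0.97
tool_pos: [0.32, -0.3176, 0.2269]
eef_rot: [[0.946, 0.325, 0.0], [0.325, -0.946, -0.001], [0.0, 0.001, -1.0]]
force: [1.7, -1.3, 0.1]
finger_gap: 0.0622
```

Call:
carry_out(delta_rot=[[0,0,0],[0,0,0],[0,0,0],[0,0,0],[0,0,0],[0,0,0],[0,0,0],[0,0,0]], linear=[[2.61,-2.88,0],[2.61,-2.88,0],[2.61,-2.88,0],[2.61,-2.88,0],[2.61,-2.88,0],[2.61,-2.88,0],[2.61,-2.88,0],[2.61,-2.88,0]], hand=[-0.35,-0.35,-0.35,-0.35,-0.35,-0.35,-0.35,-0.35])

```text
clock: 1.63
tool_pos: [0.4428, -0.0318, 0.227]
eef_rot: [[0.946, 0.324, 0.001], [0.324, -0.946, -0.0], [0.001, 0.001, -1.0]]
force: [0.4, -0.1, 0.4]
finger_gap: 0.0621
```

Call:
carry_out(delta_rot=[[0,0,0],[0,0,0],[0,0,0],[0,0,0],[0,0,0],[0,0,0],[0,0,0],[0,0,0]], linear=[[2.61,-2.88,0],[2.61,-2.88,0],[2.61,-2.88,0],[2.61,-2.88,0],[2.61,-2.88,0],[1.5,-1.6,0],[1.0,-1.1,0],[0,0,0]], hand=[-0.35,-0.35,-0.35,-0.35,-0.35,-0.35,-0.35,-0.35])

```text
clock: 2.3
tool_pos: [0.5342, 0.1819, 0.2265]
eef_rot: [[0.945, 0.328, -0.0], [0.328, -0.945, 0.002], [0.0, -0.002, -1.0]]
force: [-0.5, -0.1, -0.2]
finger_gap: 0.0621
```

Call:
carry_out(delta_rot=[[0,0,0.1],[0,0,0.1],[0,0,0.096],[0,0,0]], linear=[[0,0,0],[0,0,0],[0,0,0],[0,0,0]], hand=[-0.35,-0.35,-0.35,-0.35])

```text
clock: 2.63
tool_pos: [0.5338, 0.1765, 0.2267]
eef_rot: [[1.0, 0.028, -0.0], [0.028, -1.0, -0.001], [-0.0, 0.001, -1.0]]
force: [-0.0, -0.7, 0.6]
finger_gap: 0.062
```

```bash
python3 - <<'E'
from h import *
s=observe()
for k in ['clock','q','tool_pos','eef_rot','force','finger_gap']: print(k,np.round(s[k],4).tolist())
R=s['eef_rot'];d=np.array([.5406,.1957,.087])-s['tool_pos']
print('yaw',np.arctan2(R[1][0],R[0][0]),'tool delta cm',np.array(R).T@d*100)
E
```

```text
clock 2.6333
q [-0.1176, 0.368, -0.4002, 1.7025, 0.1589, 1.1038, -2.1083]
tool_pos [0.5338, 0.1765, 0.2267]
eef_rot [[0.9996, 0.0281, -0.0002], [0.0281, -0.9996, -0.0014], [-0.0002, 0.0014, -1.0]]
force [-0.0185, -0.6741, 0.6299]
finger_gap 0.062
yaw 0.02814843219638009 tool delta cm [ 0.74054055 -1.91586115 13.97006638]
```

Call:
carry_out(delta_rot=[[0,0,0],[0,0,0],[0,0,0],[0,0,0],[0,0,0],[0,0,0]], linear=[[0.37,-0.96,0],[0.37,-0.96,0],[0,0,2.5],[0,0,2.5],[0,0,0],[0,0,0]], hand=[-0.35,-0.35,-0.35,-0.35,-0.35,-0.35])

```text
clock: 3.13
tool_pos: [0.54, 0.1983, 0.176]
eef_rot: [[0.999, 0.037, -0.003], [0.037, -0.999, -0.001], [-0.003, 0.001, -1.0]]
force: [-0.3, 0.0, 0.9]
finger_gap: 0.0619
```

```bash
cat > st.py <<'E'
from h import *
import sys
s=observe()
for k in ['clock','q','tool_pos','force','ft_torque','finger_gap']: print(k,np.round(s[k],4).tolist())
R=np.array(s['eef_rot']);d=np.array([.5406,.1957,.087])-s['tool_pos']
print('yaw',np.arctan2(R[1][0],R[0][0]),'z',R[:,2],'tool delta cm',R.T@d*100)
n=sys.argv[1]
import pickle
for c in ['scene','top']:
    p=camera(c);save(p,c+n+'.png');pickle.dump(p,open(c+n+'.pkl','wb'))
a=cv2.imread(f'pics/scene{n}.png');b=cv2.imread(f'pics/top{n}.png')
z=lambda im,x0,y0:cv2.resize(im[y0:y0+150,x0:x0+100],None,fx=4,fy=4,interpolation=cv2.INTER_CUBIC)
cv2.imwrite(f'pics/both{n}.png',np.hstack([z(a,335,140),z(b,185,120)]))
E
python3 st.py 1
```

```text
clock 3.1333
q [-0.1584, 0.4379, -0.3959, 1.7339, 0.1934, 1.0112, -2.1584]
tool_pos [0.54, 0.1983, 0.176]
force [-0.3031, 0.0105, 0.9238]
ft_torque [0.0641, -0.0102, -0.0125]
finger_gap 0.0619
yaw 0.036748394312117814 z [-2.73830213e-03 -8.04397263e-04 -9.99995927e-01] tool delta cm [0.07747478 0.25265972 8.89634103]
```

View pics/both1.png

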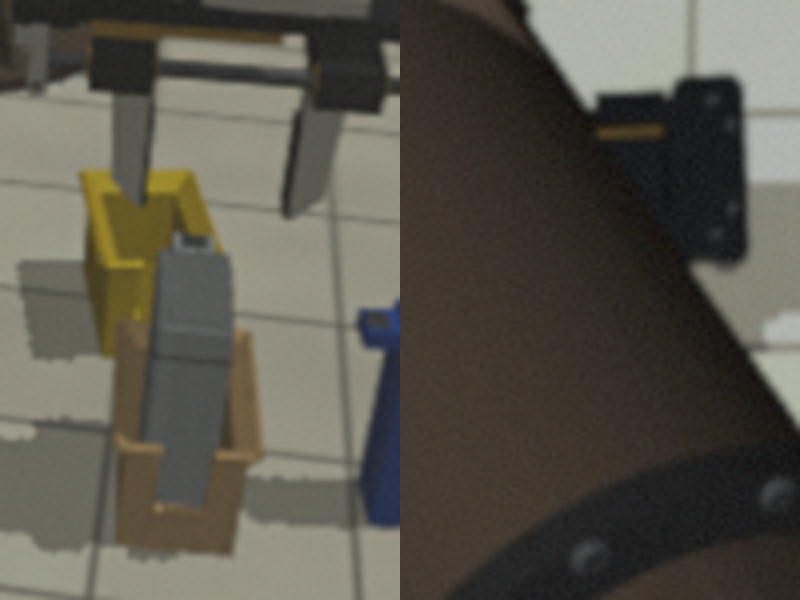

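The scene view shows the open fingers straddling the line of the tin, and the top view is blocked by the arm. Descending.

Call:
carry_out(delta_rot=[[0,0,0],[0,0,0],[0,0,0],[0,0,0],[0,0,0],[0,0,0],[0,0,0]], linear=[[0.08,0.25,0],[0,0,2],[0,0,2],[0,0,2],[0,0,2],[0,0,0.8],[0,0,0]], hand=[-0.35,-0.35,-0.35,-0.35,-0.35,-0.35,-0.35])

```text
clock: 3.82
tool_pos: [0.5411, 0.1951, 0.0879]
eef_rot: [[0.999, 0.035, -0.002], [0.035, -0.999, -0.001], [-0.002, 0.001, -1.0]]
force: [-1.2, -0.3, 0.4]
finger_gap: 0.0619
```

```bash
python3 st.py 2
```

```text
clock 3.8167
q [-0.1787, 0.5371, -0.3661, 1.8241, 0.2512, 0.8279, -2.2053]
tool_pos [0.5411, 0.1951, 0.0879]
force [-1.246, -0.3353, 0.4449]
ft_torque [0.0182, 0.0524, 0.0492]
finger_gap 0.0619
yaw 0.0347107036860699 z [-1.77210730e-03 -8.93042161e-04 -9.99998031e-01] tool delta cm [-0.04620994 -0.06166703  0.0855283 ]
```

View pics/both2.png

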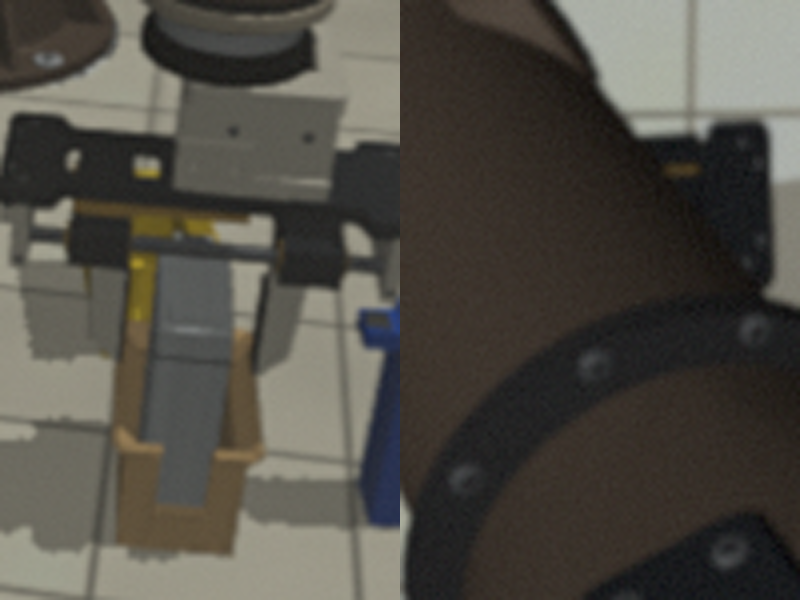

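The fingers sit either side of the tin's upper part, above the sleeve lip. Closing.

Call:
carry_out(delta_rot=[[0,0,0],[0,0,0],[0,0,0],[0,0,0],[0,0,0],[0,0,0]], linear=[[0,0,0],[0,0,0],[0,0,0],[0,0,0],[0,0,0],[0,0,0]], hand=[0.0,0.15,0.25,1,1,1], grip_force=25)

```text
clock: 4.42
tool_pos: [0.5418, 0.1958, 0.0892]
eef_rot: [[0.999, 0.035, 0.001], [0.035, -0.999, 0.0], [0.001, -0.0, -1.0]]
force: [-0.2, -0.8, 4.7]
finger_gap: 0.0361
```

Call:
carry_out(delta_rot=[[0,0,0],[0,0,0],[0,0,0],[0,0,0]], linear=[[0,0,0],[0,0,0],[0,0,-0.3],[0,0,-0.5]], hand=[1,1,1,1])

```text
clock: 4.75
tool_pos: [0.5408, 0.1952, 0.0961]
eef_rot: [[0.999, 0.035, -0.002], [0.035, -0.999, -0.001], [-0.002, 0.001, -1.0]]
force: [-0.3, 0.2, -2.8]
finger_gap: 0.0362
```

```bash
python3 st.py 3
```

```text
clock 4.75
q [-0.1759, 0.5265, -0.3699, 1.8175, 0.2452, 0.8445, -2.2004]
tool_pos [0.5408, 0.1952, 0.0961]
force [-0.324, 0.2058, -2.7811]
ft_torque [-0.0105, -0.0034, -0.0062]
finger_gap 0.0362
yaw 0.03476472551192226 z [-1.77227225e-03 -7.90242498e-04 -9.99998117e-01] tool delta cm [-0.02022303 -0.04757986  0.91351282]
```

View pics/both3.png

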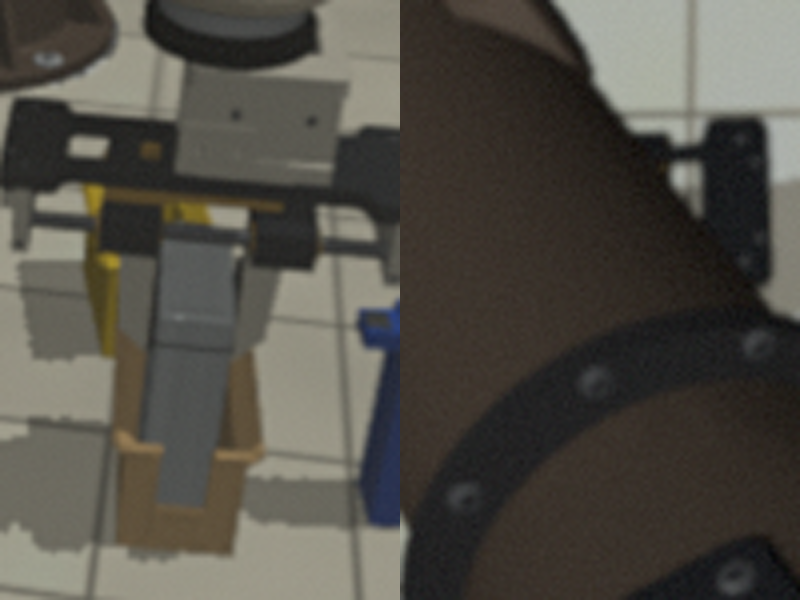

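The gap reads 36 mm and the wrist carries about 2.8 N, so the tin is held. Lifting straight up.

Call:
carry_out(delta_rot=[[0,0,0],[0,0,0],[0,0,0],[0,0,0],[0,0,0],[0,0,0],[0,0,0],[0,0,0]], linear=[[0,0,-1.0],[0,0,-2],[0,0,-2],[0,0,-2],[0,0,-2.5],[0,0,-2.5],[0,0,-1.2],[0,0,0]], hand=[1,1,1,1,1,1,1,1])

```text
clock: 5.52
tool_pos: [0.5429, 0.1966, 0.2325]
eef_rot: [[0.999, 0.035, 0.005], [0.035, -0.999, 0.002], [0.005, -0.002, -1.0]]
force: [0.1, 0.4, -2.4]
finger_gap: 0.036
```

```bash
python3 st.py 4
```

```text
clock 5.5167
q [-0.1441, 0.3851, -0.4056, 1.6631, 0.1661, 1.1218, -2.1306]
tool_pos [0.5429, 0.1966, 0.2325]
force [0.1128, 0.3994, -2.3652]
ft_torque [0.0289, -0.0245, 0.0578]
finger_gap 0.036
yaw 0.034844218078594516 z [ 0.00517216  0.00215213 -0.99998431] tool delta cm [-0.31160141  0.10855283 14.54527622]
```

View pics/both4.png

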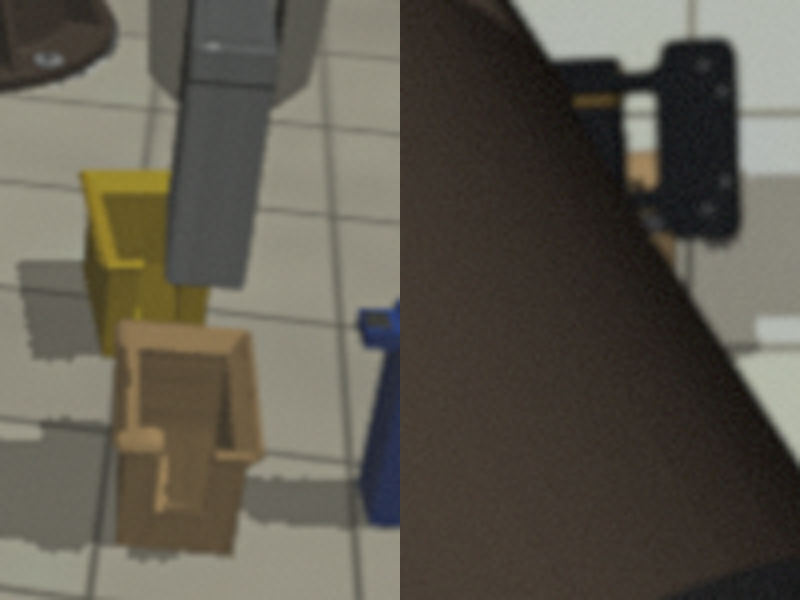

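The tin hangs clear, with its bottom at about (385,211) in the scene and the empty sleeve below. Turning it half round.

Call:
carry_out(delta_rot=[[0,0,-0.06],[0,0,-0.12],[0,0,-0.12],[0,0,-0.12],[0,0,-0.12],[0,0,-0.12],[0,0,-0.12],[0,0,-0.12]], linear=[[0,0,0],[0,0,0],[0,0,0],[0,0,0],[0,0,0],[0,0,0],[0,0,0],[0,0,0]], hand=[1,1,1,1,1,1,1,1])

```text
clock: 6.28
tool_pos: [0.5406, 0.1951, 0.2269]
eef_rot: [[0.589, 0.808, -0.003], [0.808, -0.589, -0.001], [-0.003, -0.002, -1.0]]
force: [-1.3, 0.0, -2.8]
finger_gap: 0.036
```

Call:
carry_out(delta_rot=[[0,0,-0.12],[0,0,-0.12],[0,0,-0.12],[0,0,-0.12],[0,0,-0.12],[0,0,-0.12],[0,0,-0.12],[0,0,-0.12]], linear=[[0,0,0],[0,0,0],[0,0,0],[0,0,0],[0,0,0],[0,0,0],[0,0,0],[0,0,0]], hand=[1,1,1,1,1,1,1,1])

```text
clock: 6.95
tool_pos: [0.5407, 0.1951, 0.227]
eef_rot: [[-0.324, 0.946, -0.003], [0.946, 0.324, -0.001], [0.0, -0.003, -1.0]]
force: [0.3, 0.8, -2.4]
finger_gap: 0.0357
```

Call:
carry_out(delta_rot=[[0,0,-0.12],[0,0,-0.12],[0,0,-0.12],[0,0,-0.12],[0,0,-0.12],[0,0,-0.12],[0,0,-0.12],[0,0,-0.12]], linear=[[0,0,0],[0,0,0],[0,0,0],[0,0,0],[0,0,0],[0,0,0],[0,0,0],[0,0,0]], hand=[1,1,1,1,1,1,1,1])

```text
clock: 7.62
tool_pos: [0.5408, 0.1951, 0.227]
eef_rot: [[-0.961, 0.277, -0.003], [0.277, 0.961, -0.001], [0.002, -0.001, -1.0]]
force: [-0.0, 0.1, -2.6]
finger_gap: 0.0359
```

Call:
carry_out(delta_rot=[[0,0,-0.12],[0,0,-0.12],[0,0,-0.08],[0,0,0],[0,0,0],[0,0,0]], linear=[[0,0,0],[0,0,0],[0,0,0],[0,0,0],[0,0,0],[0,0,0]], hand=[1,1,1,1,1,1])

```text
clock: 8.12
tool_pos: [0.5412, 0.1954, 0.2279]
eef_rot: [[-1.0, -0.03, -0.001], [-0.03, 1.0, -0.0], [0.001, -0.0, -1.0]]
force: [-0.4, 1.1, -2.2]
finger_gap: 0.0356
```

```bash
python3 st.py 5; python3 - <<'E'
import cv2
a=cv2.imread('pics/scene5.png')
def z(im,x0,y0,x1,y1,f,n):
    c=cv2.resize(im[y0:y1,x0:x1],None,fx=f,fy=f,interpolation=cv2.INTER_CUBIC)
    c=cv2.convertScaleAbs(c,alpha=1.5)
    for x in range(x0,x1,5):
        cv2.line(c,(int((x-x0+.5)*f),0),(int((x-x0+.5)*f),8 if x%10 else 16),(0,255,0),1)
        if x%10==0: cv2.putText(c,str(x),(int((x-x0+.5)*f)-12,28),0,.4,(0,255,0))
    for y in range(y0,y1,5):
        cv2.line(c,(0,int((y-y0+.5)*f)),(8 if y%10 else 16,int((y-y0+.5)*f)),(0,255,0),1)
        if y%10==0: cv2.putText(c,str(y),(18,int((y-y0+.5)*f)),0,.4,(0,255,0))
    cv2.imwrite('pics/'+n,c)
z(a,355,215,410,285,8,'s5s.png'); z(a,360,130,425,215,7,'s5t.png')
E
```

```text
clock 8.1167
q [0.291, 0.6017, -1.1313, 1.6337, 0.5643, 1.2753, 0.6567]
tool_pos [0.5412, 0.1954, 0.2279]
force [-0.3886, 1.0769, -2.1614]
ft_torque [0.1555, -0.0955, 0.0102]
finger_gap 0.0356
yaw -3.111188958251935 z [-1.28848986e-03 -3.13973175e-04 -9.99999121e-01] tool delta cm [ 0.03929291  0.035141   14.09074419]
```

View pics/s5s.png

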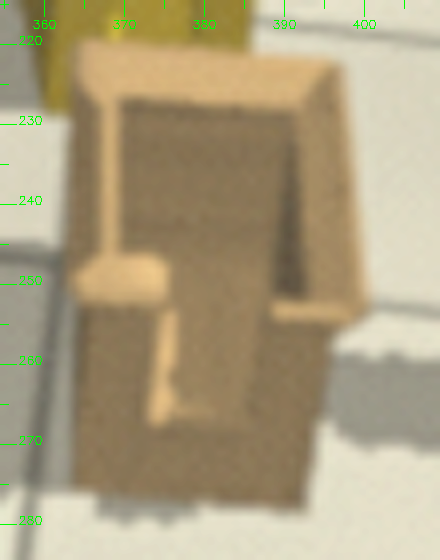

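View pics/s5t.png

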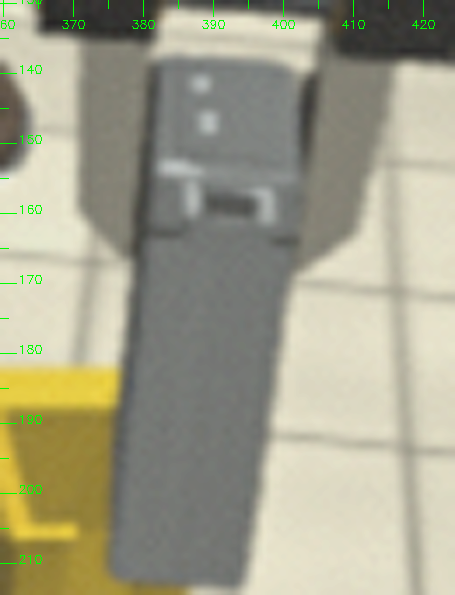

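View pics/top5.png

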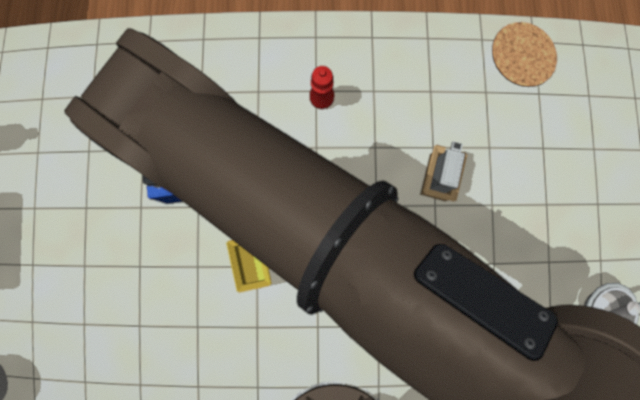

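Scene view: the tin's lip now faces the camera at (392,159), and the sleeve's mouth is clear at (364–400, 220–253). The top view is blocked by the arm. I'll refine the sleeve and held-tin poses.

```bash
cat > fit5.py <<'E'
from h import *
import pickle
T=pickle.load(open('top0.pkl','rb'));S=pickle.load(open('scene5.pkl','rb'))
sl=[((52,35,70),T,(217.8,160.2)),((52,-35,70),T,(251,158)),((-52,35,70),T,(219.3,210)),((-52,-35,70),T,(254.5,208)),
((46,-29,0),S,(364,276.5)),((46,29,0),S,(392.7,278.5)),((52,35,70),S,(400.5,253.5)),((52,-35,70),S,(363.6,250.5)),((-52,35,70),S,(397,222.5)),((-52,-35,70),S,(364.2,220.5)),
((46,-12,70),S,(375.6,252.5)),((46,12,70),S,(388.4,252.5))]
def fit(pts,x0,free=4,z=None):
    def f(v):
        zz=v[3] if z is None else z
        return np.concatenate([proj(p,Rz(v[2])@(np.array(m)/1e3)+[v[0],v[1],zz])[0]-uv for m,p,uv in pts])
    r=least_squares(f,x0,loss='soft_l1'); J=r.jac; 
    print(np.round(r.x,4),'rms',np.sqrt(np.mean(r.fun**2)).round(2),np.round(f(r.x).reshape(-1,2),1).tolist()); return r.x
v=fit(sl,[.54,.2,0],z=0.); fit(sl[4:],[.54,.2,0],z=0.); fit(sl[:4],[.54,.2,0],z=0.)
tin=[((35,-18,-60),S,(375,211)),((35,18,-60),S,(394.7,213.5)),((35,-18,60),S,(382,154)),((35,18,60),S,(402.5,155)),((-35,-18,60),S,(381.3,138.2)),((-35,18,60),S,(402.3,139.5))]
w=fit(tin,[.54,.2,0,.207])
w2=fit(tin,[.54,.2,0],z=.2079)
im=cv2.cvtColor(S['image'],cv2.COLOR_RGB2BGR); f=6;x0,y0=350,130
im=cv2.resize(im[y0:y0+98+0+52,x0:x0+80],None,fx=4,fy=4,interpolation=cv2.INTER_CUBIC)
def poly(X,col):
    q=proj(S,X); q=((q-[x0,y0]+.5)*4).astype(int); cv2.polylines(im,[q.reshape(-1,1,2)],True,col,1)
def rect(hx,hy,z): return np.array([[hx,hy,z],[hx,-hy,z],[-hx,-hy,z],[-hx,hy,z]])/1e3
for r,c in [((52,35,70),(0,255,0)),((40,23,60),(255,0,0)),((46,29,0),(0,255,0))]: poly(rect(*r)@Rz(v[2]).T+[v[0],v[1],0],c)
P=[.5412,.1957,.2079]
for z in(-60,60): poly(rect(35,18,z)@Rz(.0304).T+P,(0,0,255))
poly(np.array([[53,10,57],[53,-10,57],[53,-10,47],[53,10,47]])/1e3@Rz(.0304).T+P,(0,0,255))
cv2.imwrite('pics/ov5.png',im)
E
python3 fit5.py
```

```text
[0.5396 0.1974 0.0693] rms 0.87 [[-1.2, -0.7], [-0.2, -1.3], [-0.0, 0.4], [-0.6, -0.2], [-0.6, -0.1], [0.1, 0.5], [0.3, 0.5], [-0.4, 0.3], [0.2, -0.8], [-0.6, -1.4], [-0.2, -2.7], [-0.2, -1.6]]
[0.541  0.1978 0.0701] rms 0.83 [[-0.5, 0.4], [0.3, 1.0], [0.5, 1.0], [-0.2, 0.8], [0.4, -0.4], [-0.5, -1.0], [0.0, -2.2], [0.0, -1.1]]
[0.5387 0.1964 0.0599] rms 0.52 [[-0.5, -0.5], [0.6, -0.7], [0.2, 0.7], [-0.3, 0.4]]
[0.5147 0.1971 0.0278 0.1929] rms 0.45 [[0.1, 0.3], [-0.3, -0.3], [-0.2, -0.0], [0.4, 0.7], [0.8, -0.4], [-0.8, -0.2]]
[0.5431 0.196  0.033 ] rms 1.13 [[-0.4, 2.1], [-0.0, 1.5], [-0.5, -0.8], [1.1, -0.0], [0.4, -1.8], [-0.3, -1.6]]
```

View pics/ov5.png

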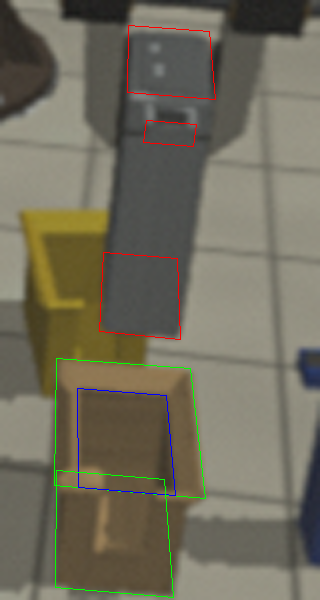

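Both views agree that the tin needs about −2 mm in x, +1.5 mm in y and +0.033 rad yaw to match the sleeve. I'll correct that and lower to just above the sleeve.

Call:
carry_out(delta_rot=[[0,0,-0.033],[0,0,0],[0,0,0],[0,0,0],[0,0,0],[0,0,0],[0,0,0]], linear=[[0.2,0.15,0],[0,0,1.5],[0,0,2],[0,0,2],[0,0,1],[0,0,0],[0,0,0]], hand=[1,1,1,1,1,1,1])

```text
clock: 8.8
tool_pos: [0.5394, 0.1972, 0.1639]
eef_rot: [[-0.998, -0.066, -0.0], [-0.066, 0.998, -0.0], [0.0, -0.0, -1.0]]
force: [-0.0, 0.7, -2.0]
finger_gap: 0.0362
```

```bash
python3 st.py 6
```

```text
clock 8.8
q [0.2651, 0.6612, -1.0939, 1.7182, 0.6354, 1.1653, 0.6274]
tool_pos [0.5394, 0.1972, 0.1639]
force [-0.0103, 0.739, -1.9593]
ft_torque [0.0683, -0.1382, -0.0267]
finger_gap 0.0362
yaw -3.075688769898523 z [-4.69464910e-04 -7.98406013e-05 -9.99999887e-01] tool delta cm [-0.11150862 -0.15676982  7.69001009]
```

View pics/both6.png

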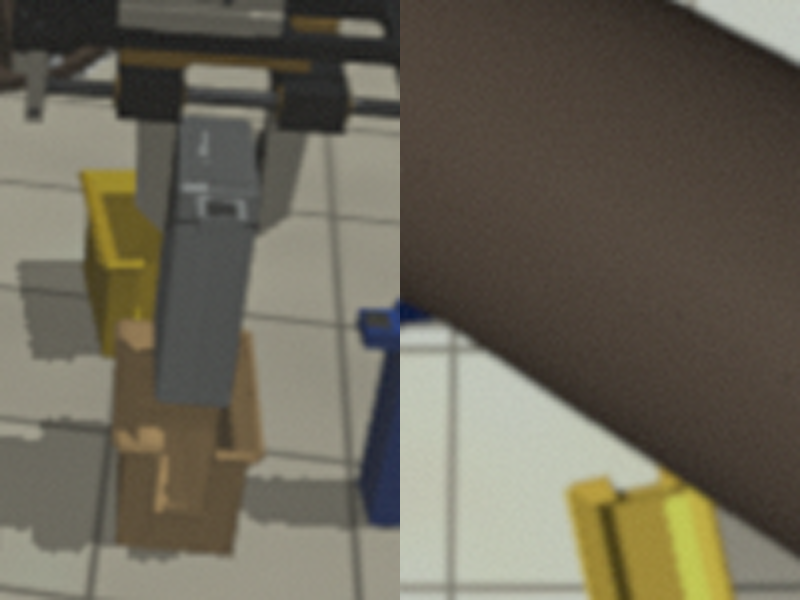

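```bash
python3 - <<'E'
from h import *
import pickle
S=pickle.load(open('scene6.pkl','rb'))
for v in ([.541,.1978,.0701],[.5396,.1974,.069],[.5394,.1972,.066]):
    print(proj(S,np.array([[35,-18,83.4],[35,18,83.4]])/1e3@Rz(v[2]).T+[v[0],v[1],0]).round(1).tolist())
E
```

```text
[[373.0, 240.9], [392.2, 242.4]]
[[372.8, 240.4], [391.9, 241.9]]
[[372.7, 240.3], [391.8, 241.9]]
```

```bash
python3 - <<'E'
from h import *
import pickle
S=pickle.load(open('scene6.pkl','rb'));a=cv2.cvtColor(S['image'],cv2.COLOR_RGB2BGR)
x0,y0,x1,y1,f=358,160,408,285,5
f=4.7
c=cv2.resize(a[y0:y1,x0:x1],None,fx=f,fy=f,interpolation=cv2.INTER_CUBIC);c=cv2.convertScaleAbs(c,alpha=1.6)
d=c.copy()
def poly(X,col):
    q=((proj(S,X)-[x0,y0]+.5)*f).astype(int); cv2.polylines(d,[q.reshape(-1,1,2)],True,col,1)
def rect(hx,hy,z): return np.array([[hx,hy,z],[hx,-hy,z],[-hx,-hy,z],[-hx,hy,z]])/1e3
v=[.541,.1978,.0701]
for r,col in [((52,35,70),(0,255,0)),((40,23,60),(255,0,0)),((46,29,0),(0,255,0)),((35,18,83.4),(0,0,255)),((35,18,203.4),(0,0,255))]: poly(rect(*r)@Rz(v[2]).T+[v[0],v[1],0],col)
cv2.imwrite('pics/ov6.png',np.hstack([c,d]))
E
```

```text
(no output)
```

View pics/ov6.png

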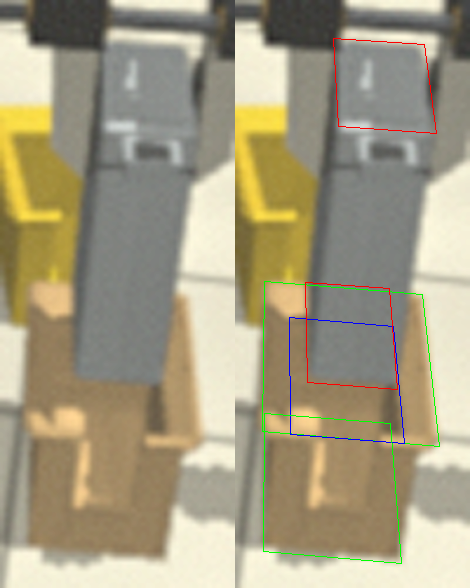

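The overlay shows the tin within about 1 mm of the sleeve centre, well inside the 5 mm play. Entering the sleeve slowly.

Call:
carry_out(delta_rot=[[0,0,0],[0,0,0],[0,0,0],[0,0,0],[0,0,0],[0,0,0],[0,0,0]], linear=[[0,-0.05,0.5],[0,0,0.5],[0,0,0.5],[0,0,0.5],[0,0,0.5],[0,0,0.5],[0,0,0]], hand=[1,1,1,1,1,1,1])

```text
clock: 9.48
tool_pos: [0.539, 0.1961, 0.1324]
eef_rot: [[-0.998, -0.066, -0.002], [-0.066, 0.998, -0.001], [0.002, -0.001, -1.0]]
force: [-0.6, -0.9, -3.7]
finger_gap: 0.036
```

```bash
python3 st.py 7
```

```text
clock 9.4833
q [0.2501, 0.6923, -1.0671, 1.7531, 0.672, 1.1138, 0.599]
tool_pos [0.539, 0.1961, 0.1324]
force [-0.6245, -0.9471, -3.7135]
ft_torque [0.0593, -0.1432, 0.0245]
finger_gap 0.036
yaw -3.0753974705555276 z [-1.57678155e-03 -7.47277095e-04 -9.99998478e-01] tool delta cm [-0.16115903 -0.05049486  4.53936683]
```

View pics/both7.png

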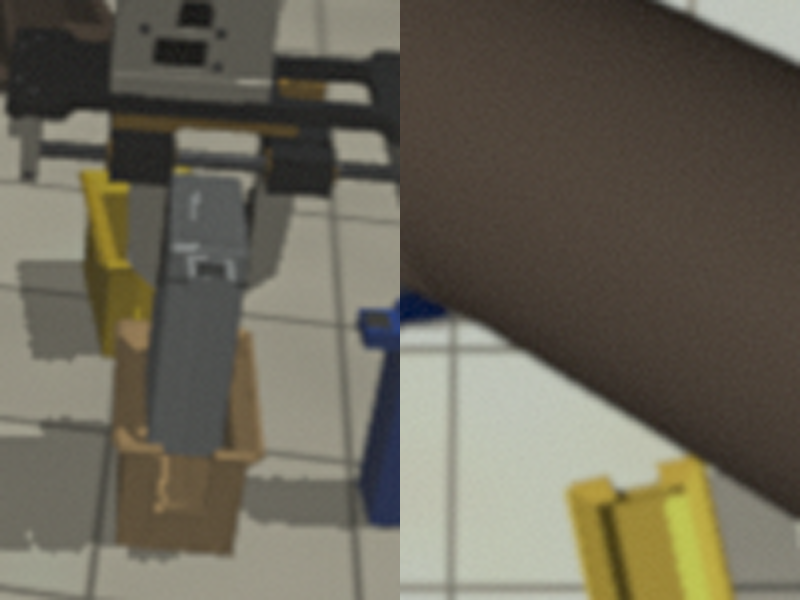

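The tin is inside the mouth, its bottom at about 0.052 m, and there is no contact force. Continuing down.

Call:
carry_out(delta_rot=[[0,0,0],[0,0,0],[0,0,0],[0,0,0],[0,0,0],[0,0,0],[0,0,0],[0,0,0]], linear=[[0,-0.05,0.5],[0,0,0.5],[0,0,0.5],[0,0,0.5],[0,0,0.5],[0,0,0.5],[0,0,0.5],[0,0,0]], hand=[1,1,1,1,1,1,1,1])

```text
clock: 10.25
tool_pos: [0.5391, 0.1957, 0.0975]
eef_rot: [[-0.998, -0.066, -0.001], [-0.066, 0.998, -0.001], [0.001, -0.001, -1.0]]
force: [0.4, -1.6, -2.9]
finger_gap: 0.0355
```

Call:
carry_out(delta_rot=[[0,0,0],[0,0,0],[0,0,0],[0,0,0]], linear=[[0,0,0.2],[0,0,0.2],[0,0,0.2],[0,0,0]], hand=[1,1,1,1])

```text
clock: 10.58
tool_pos: [0.5395, 0.1959, 0.0924]
eef_rot: [[-0.998, -0.066, -0.0], [-0.066, 0.998, -0.0], [0.0, -0.0, -1.0]]
force: [-0.4, -0.7, -3.3]
finger_gap: 0.0359
```

```bash
python3 st.py 8
```

```text
clock 10.5833
q [0.2271, 0.7343, -1.0288, 1.7913, 0.7242, 1.0479, 0.5584]
tool_pos [0.5395, 0.1959, 0.0924]
force [-0.4145, -0.6913, -3.2755]
ft_torque [0.0681, -0.1137, 0.0216]
finger_gap 0.0359
yaw -3.0755933162135327 z [-2.49453976e-04 -2.15185156e-04 -9.99999946e-01] tool delta cm [-0.10820841 -0.02952143  0.54100688]
```

View pics/both8.png

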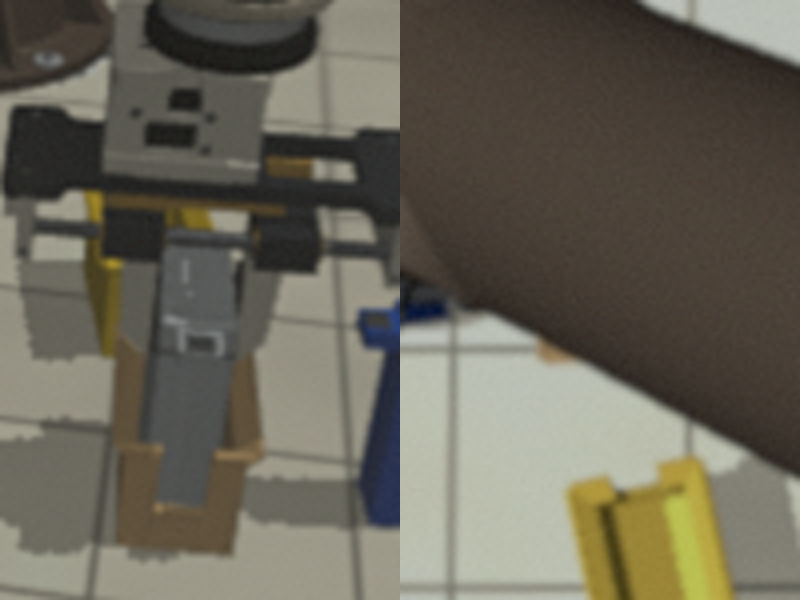

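Still carrying the full weight, with about 4 mm to go. Creeping down until it touches.

Call:
carry_out(delta_rot=[[0,0,0],[0,0,0],[0,0,0],[0,0,0]], linear=[[0,0,0.1],[0,0,0.1],[0,0,0.05],[0,0,0]], hand=[1,1,1,1])

```text
clock: 11.02
tool_pos: [0.5395, 0.196, 0.0901]
eef_rot: [[-0.998, -0.066, -0.0], [-0.066, 0.998, -0.0], [0.0, -0.0, -1.0]]
force: [-0.1, -0.2, -2.7]
finger_gap: 0.0361
```

Call:
carry_out(delta_rot=[[0,0,0],[0,0,0],[0,0,0]], linear=[[0,0,0.05],[0,0,0.05],[0,0,0]], hand=[1,1,1])

```text
clock: 11.27
tool_pos: [0.5396, 0.1961, 0.0892]
eef_rot: [[-0.998, -0.066, 0.0], [-0.066, 0.998, 0.0], [-0.0, 0.0, -1.0]]
force: [0.8, 0.3, -2.2]
finger_gap: 0.036
```

Call:
carry_out(delta_rot=[[0,0,0],[0,0,0],[0,0,0]], linear=[[0,0,0.05],[0,0,0.05],[0,0,0]], hand=[1,1,1])

```text
clock: 11.52
tool_pos: [0.5397, 0.1963, 0.0892]
eef_rot: [[-0.998, -0.066, 0.001], [-0.066, 0.998, -0.0], [-0.001, -0.0, -1.0]]
force: [-2.8, -2.5, 8.5]
finger_gap: 0.0359
```

Contact came at z = 0.0892, the same tool height as when the tin was gripped fully home. Releasing.

Call:
carry_out(delta_rot=[[0,0,0],[0,0,0],[0,0,0],[0,0,0],[0,0,0],[0,0,0],[0,0,0]], linear=[[0,0,-0.05],[0,0,0],[0,0,0],[0,0,0],[0,0,0],[0,0,0],[0,0,0]], hand=[1,0.15,0.05,-0.1,-0.3,-0.3,-0.3])

```text
clock: 12.1
tool_pos: [0.5396, 0.1961, 0.0887]
eef_rot: [[-0.998, -0.066, -0.0], [-0.066, 0.998, 0.0], [0.0, 0.0, -1.0]]
force: [-0.7, 0.1, -0.4]
finger_gap: 0.059
```

```bash
python3 st.py 9
```

```text
clock 12.1
q [0.2247, 0.7384, -1.025, 1.7944, 0.7294, 1.0418, 0.5544]
tool_pos [0.5396, 0.1961, 0.0887]
force [-0.7223, 0.0818, -0.3848]
ft_torque [0.091, -0.1625, 0.0058]
finger_gap 0.059
yaw -3.0755753900447145 z [-7.39574030e-05  3.20142117e-05 -9.99999997e-01] tool delta cm [-0.0980146  -0.04240789  0.16529487]
```

View pics/both9.png

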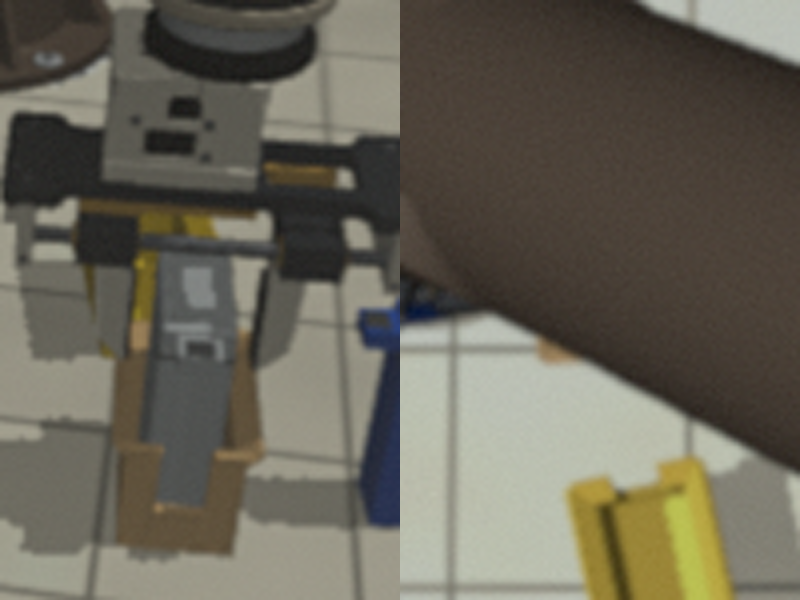

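The fingers are open around the tin, whose lip now faces the notch. Retreating upward, then aside to check.

Call:
carry_out(delta_rot=[[0,0,0],[0,0,0],[0,0,0],[0,0,0],[0,0,0],[0,0,0],[0,0,0],[0,0,0]], linear=[[0,0,-0.8],[0,0,-2],[0,0,-2],[0,0,-2],[0,0,-2.5],[0,0,-2.5],[0,0,-2.2],[0,0,0]], hand=[-0.3,-0.3,-0.3,-0.3,-0.3,-0.3,-0.3,-0.3])

```text
clock: 12.87
tool_pos: [0.5408, 0.198, 0.2338]
eef_rot: [[-0.998, -0.067, 0.006], [-0.066, 0.998, 0.003], [-0.006, 0.003, -1.0]]
force: [0.6, 0.3, 0.5]
finger_gap: 0.0597
```

Call:
carry_out(delta_rot=[[0,0,0],[0,0,0],[0,0,0],[0,0,0],[0,0,0],[0,0,0],[0,0,0],[0,0,0]], linear=[[0.8,-2,0],[1,-3,0],[1,-3,0],[1,-3,0],[1,-3,0],[1,-3,0],[1,-3,0],[0.8,-2,0]], hand=[-0.3,-0.3,-0.3,-0.3,-0.3,-0.3,-0.3,-0.3])

```text
clock: 13.53
tool_pos: [0.4773, -0.0315, 0.2285]
eef_rot: [[-0.998, -0.064, -0.001], [-0.064, 0.998, -0.001], [0.001, -0.001, -1.0]]
force: [-0.1, -1.2, 0.4]
finger_gap: 0.0598
```

Call:
carry_out(delta_rot=[[0,0,0],[0,0,0],[0,0,0],[0,0,0],[0,0,0],[0,0,0]], linear=[[0,-3,0],[0,-3,0],[0,-3,0],[0,-3,0],[0,-1.5,0],[0,0,0]], hand=[-0.3,-0.3,-0.3,-0.3,-0.3,-0.3])

```text
clock: 14.03
tool_pos: [0.4869, -0.1671, 0.2281]
eef_rot: [[-0.998, -0.06, -0.001], [-0.06, 0.998, -0.0], [0.001, -0.0, -1.0]]
force: [0.6, -0.2, -0.8]
finger_gap: 0.0596
```

```bash
python3 st.py 10
```

```text
clock 14.0333
q [1.066, 0.5126, -1.1867, 1.7733, 0.5081, 1.2085, 1.3653]
tool_pos [0.4869, -0.1671, 0.2281]
force [0.6477, -0.1561, -0.7691]
ft_torque [0.0498, -0.1341, -0.0309]
finger_gap 0.0596
yaw -3.0812249467596557 z [-8.59094117e-04 -3.27948306e-04 -9.99999577e-01] tool delta cm [-7.55699587 35.89845061 14.09727755]
```

View pics/both10.png

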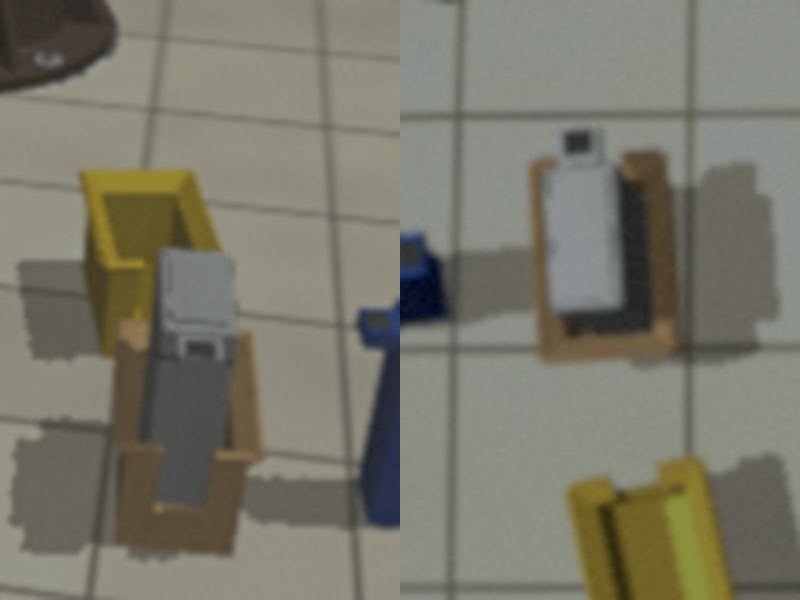

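View pics/top10.png

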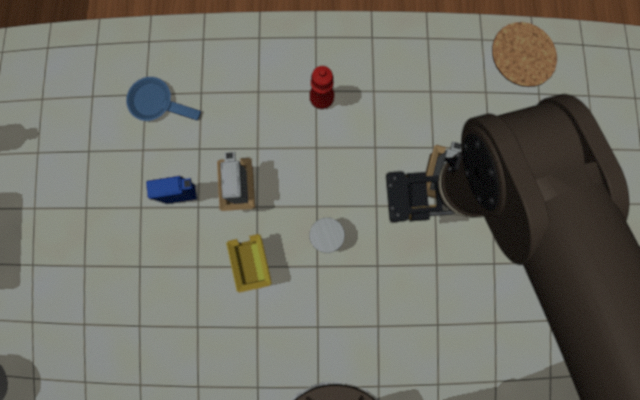

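The top view shows the tin at (231,176) with its lip over the notch at (229,156). I'll check its height and tilt with the model before handing in.

```bash
python3 - <<'E'
from h import *
import pickle
T=pickle.load(open('top10.pkl','rb'));S=pickle.load(open('scene10.pkl','rb'))
tp=lambda u,v:(185+(u-400+.5)/4-.5,120+(v+.5)/4-.5)
sp=lambda u,v:(335+(u+.5)/4-.5,140+(v+.5)/4-.5)
pts=[((-35,18,60),T,tp(550,310)),((-35,-18,60),T,tp(624,308)),((35,18,60),T,tp(544,168)),((35,-18,60),T,tp(616,164)),
((-35,18,60),S,sp(233,254)),((-35,-18,60),S,sp(162,249)),((35,18,60),S,sp(234,335)),((35,-18,60),S,sp(158,328)),((53,10,57),T,tp(561,131)),((53,-10,57),T,tp(601,128))]
f=lambda v:np.concatenate([proj(p,Rz(v[2])@(np.array(m)/1e3)+[v[0],v[1],v[3]])[0]-uv for m,p,uv in pts])
r=least_squares(f,[.54,.2,0,.07]);print(r.x.round(4),np.sqrt(np.mean(r.fun**2)).round(2),np.round(r.fun.reshape(-1,2),1).tolist())
print(observe()['clock'],observe()['finger_gap'])
E
```

```text
[0.5401 0.1966 0.0436 0.0665] 0.38 [[-0.6, 0.7], [-0.2, 0.2], [-0.1, -0.3], [0.7, -0.3], [-0.1, -0.0], [-0.7, -0.4], [0.7, 0.3], [-0.0, 0.2], [-0.1, -0.2], [0.2, -0.0]]
14.1333 0.0598237927973122
```

```bash
python3 - <<'E'
from rig import *
print(job_done())
E
```

```text
the job is handed in; nothing more can be done
None
```

I drew the back-to-front tin straight up, turned it half round and lowered it slowly back into the same sleeve. I then opened the jaws and moved the arm clear, handing in at about 14.1 s of the 48 s allowed.

**Last checks:**
- **Height:** the tin touched the floor with the tool at z = 0.0892 m, the same height as when I gripped it. The two-view fit afterwards puts its centre 66.5 mm up. The text says 68 mm, and the same fit gave 65 mm before I moved it.
- **Position:** the tin is within about 2 mm of the sleeve's centre, and both views show its lip over the notch.
- **Upright:** I judged this from the pictures and the fit, which was good to 0.4 pixel assuming an upright tin; I did not measure tilt separately.
- **Forces:** the largest reading I saw was about 9 N, when the tin touched the floor.

**Disagreements:**
- The tin's fitted yaw came out at 0.044 rad and the tool's at 0.066 rad, which is within picking error.
- The single-view height fit of the tin while it was held was poor, so I did not use it.
- I never touched the other sleeved tin. The arm partly hid it in the last top picture, so I could not check it there. The arm was standing above it, about 0.1 m clear, when I handed in.

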